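# Clamp a bundle of stick-on balance weights

## Task

Push the bundle of lead weight strips, which stands partly out of the bonding clamp, fully home against the clamp's end stop. Then turn the clamp's bar handle clockwise until its foot meets the strips and snug it by feel, so that they are firmly held but the soft lead is not crushed, and let go. Leave everything else on the counter where it lies.

Things in the scene. Friction and masses are not known exactly. Their poses are not given: they have to be found in the camera images.
- clamp: Fixed bonding clamp: dark steel base plate 300 x 90 x 12 mm with two low guide strips (6 mm high, 27 mm apart) along its x and an end stop at the far end. Origin: on the counter, on the screw's axis. x: loading direction, from the robot's side to the stop, up to 0.3 rad off world x; plate from x = -175 to +125 mm. z up.
- clamp_arm: Grey arm that carries the screw, fixed on the clamp's column, which stands at the clamp's y = +78 mm. Its height differs by a few mm each time. Column, collar and bolt: y = +58 to +112 mm, at most 136 mm high; the arm's nut on the axis: 38 mm thick, its top about 122 mm above the counter. Origin: as the clamp's, shifted up or down with the arm.
- stop (a point): Middle of the end stop's face that the strips must touch: 100 mm along the clamp's x from the screw's axis, 22 mm above the counter. Axes as the clamp's. The stop is 50 mm wide and 22 mm high above the plate.
- bundle: The work: four dull silver lead strips stuck one on the other, the top one on foam tape of unknown thickness: 200 mm long (x), 24 wide (y), 20 to 23 high, 0.6 to 0.9 kg. It lies on the plate between the guides, 30 to 65 mm short of home, and slides with 3 to 6 N. Origin: middle of its underside; at home it is 100 mm before the stop.
- screw: Upright steel screw with bar handle and foot, all turning as one about the axis. Origin: on the axis at the bar's centre, about 172 mm up; z up, y along the bar. Bar 9 mm thick, 116 long, 15 mm balls at its ends, starting within 0.8 rad of across the clamp. Head: 23 mm thick, 14 mm above and 18 below the bar's centre. Clockwise from above lowers it 6 mm a turn; it stays where left.
- bar_end (a point): Ball centre at one end of the bar, 58 mm from the axis along the screw's y. 30 mm or more are free under the bar, down to the arm. Turning takes about 0.08 N m while free and climbs steeply once the foot presses. Snug is 0.4 to 0.6 N m: a push of 9 to 13 N, square to the bar, 46 mm from the axis, felt while it turns slowly; at rest friction holds the bar and the push fades.
- foot (a point): Centre of the underside of the screw's round nylon foot, 25 mm across. It starts 2 to 11 mm above the strips. Snug, it presses with about 60 N; under 30 N (handle under about 0.33 N m) the strips are loose, over 100 N (handle over about 0.7 N m) the lead is crushed. From touch to snug the handle turns about half a radian.
- hammer: Bystander: red plastic weight hammer with two white nylon tips, 240 mm long, lying on the counter to the right. Origin under the middle of its handle, x towards the head.
- gauge: Bystander: chrome pencil tyre pressure gauge, 165 mm long, 24 mm at its ball head, lying at the right of the clamp. Origin under its middle, x towards its head.
- cap0: Bystander: green aluminium valve cap, 11 mm across, 12 mm high, standing at the left of the clamp. Origin at its foot.
- cap1: Bystander: the second valve cap, like the first, farther out.
- stock: Bystander: stack of six lead strips 140 x 24 x 30 mm lying on a grey steel turntable 230 mm across at the left. Origin under its middle.
- tape: Bystander: roll of black tape, 90 mm across, 19 mm high, lying flat near the robot at the left. Origin under its middle.
- spanner: Bystander: steel spanner 160 mm long lying at the left of the clamp, beyond it. Origin under its middle.

How it is judged:
By the outcome, as a careful person would: the job done as asked, in the order asked, and still so for the second after the job is handed in, with the robot touching nothing.
It also fails if it takes over 67 s, if anything falls off the work surface, if the arm or the gripper's body presses on something with over 40 N, if the wrist force passes 120 N, or if a joint passes its speed limit or range.

## Robot

A 6-joint arm with a two-finger parallel gripper is mounted at the origin on the work surface. World frame = base frame: x ahead of the robot, y to its left, z up, the work surface at z = 0. Lengths are in m, angles in rad, forces in N, time in s.
With the tool pointing down it reaches from about 0.35 to 0.775 m from the base axis. Payload 5.5 kg.
Tool frame: the origin (TCP) lies between the finger pads; the fingertips stand 17 mm ahead of it and the grasp point (between the pads) lies 2 mm behind it (env.finger_overhang is the distance from the TCP to the fingertips, in m); z points along the fingers, y is the line along which they close (so a half turn about z gives the same grasp; the last joint's range is limited). The gripper opens to 85 mm and grips with 20 to 120 N. Pads are 22 mm wide; open, the fingers measure 114 mm over their backs; the gripper's body (76 mm by 85 mm) begins 54 mm behind the grasp point. The pads swing forward as they close: fully open they stand 13 mm farther back than shut.
Start: joints at [1.117, 0.313, 0.046, 1.304, 0, 1.431], TCP at [0.178, 0.547, 0.248] pointing down, gripper open.
Joint ranges: [-2.76, 2.76], [-0.86, 1.69], [-1.03, 1.26], [-2.2, 2.34], [-1.47, 1.5], [-3.14, 3.14]. Speed limits (rad/s): [2.57, 2.57, 3.14, 3.14, 3.14, 3.14].

## Interface

Orientations are given as a unit quaternion [w, x, y, z].
In Python, from workcell import env gives the robot as it stands. The module is installed in compiled form; this text tells all that it offers.
- The arm moves only by the shell command python3 -m pendant 'ROWS' [FORCE]. ROWS is JSON, a list of rows, each a list of 5 numbers: the gripper's target within -1 to 1 (fully open at 1, half-way at 0, shut at -1), then the shift along the tool's x, y, z in m, then the turn about the tool's z in rad. A call has 1 to 8 rows; each row shifts and turns the commanded pose from where the row before left it, along the tool's axes as they then stand; what a row does not reach is not made up. A row lasts 1/8 s, in which the tool goes at most 62.5 mm and 10.7 degrees, less where a joint would pass 70% of its speed; a pose out of reach is approached as far as the arm can. A call with a gripper value outside its range is refused whole. The fingers move at their own pace and stop on an object; FORCE is the grip in N (left out, the last holds). Time passes only in rows, so rows that do not move let the fingers close. It gives the time, the measured TCP pose, the force, the opening and the grip force at its end, in the units of the state.
- env.get_state(): the state, without advancing time (a new reading comes with each control period).
- env.read_camera(name): name is "side" or "top"; returns the picture (420x560x3 uint8, red, green, blue); there is no depth.
- env.calibration(name): a dict with "K" (3x3 intrinsics, pixels), "distortion" ([k1, k2, p1, p2, k3] as OpenCV has them; the pictures are not rectified), "T" (4x4, takes a point from camera to world coordinates). Camera axes: x right, y down, z forward; pixel columns grow to the right and rows downward; lengths in m; the calibration is good to about 2 mm. A picture is of the moment at which its call begins. calibration takes no time and is no camera call.
- env.hand_in(): hands the job in; it is judged then, once.
Trained networks look in the newest picture that a camera, given by its name, has taken for a name from the list of things; names that differ only in an ending like _2 or _b are one class to them, and where a whole thing is asked for, a point or a joint stands for the part that bears it (a point fixed in the world has none). Each returns a list of dicts, best first, with "score" (0 to 1); they miss things now and then, are a little off and sometimes report something else, mostly with a low value. They report only what shows in the picture. A call takes as long as a camera call.
- env.recognise(camera, label): "centre" ([column, row] in pixels, amid what is visible of it).
The state is a dict: "clock": time; "joint_pos": joint angles; "qvel": joint speeds; "tau": joint torques, N m; "tcp_pos": TCP position; "orientation": TCP orientation; "wrist_force": force on the tool from outside, world axes, zero at the start; "ft_torque": the same for the moment, N m; "finger_gap": finger opening in m; "grip_force": force on a finger pad.
Only numpy, scipy, OpenCV 4.12 (cv2) and the standard library are available. Lean on these libraries where they do the work, as an engineer would, in place of code of your own. Each camera call takes 0.05 s, during which the arm holds its last target. There are 200 camera calls.

## Working session

There is one attempt and no reset: what is moved stays moved. The work goes in short steps, Python scripts to look and compute and a shell command to move; the robot and the scene stay as the last step left them, time stands still between calls to the robot, and variables do not carry over. Pictures are saved under pics/ and viewed, at most 10 in all, crops included, and the job is handed in when it is done.

```bash
mkdir -p pics; cat > h.py <<'E'
import numpy as np, cv2
from workcell import env
def pic(cam,name):
    im=env.read_camera(cam); cv2.imwrite(f'pics/{name}.png',im[:,:,::-1]); return im
def ray(cam,px):
    c=env.calibration(cam);K=np.array(c['K'],float);D=np.array(c['distortion'],float);T=np.array(c['T'])
    u=cv2.undistortPoints(np.array([[px]],float),K,D)[0,0]
    return T[:3,3],T[:3,:3]@np.array([u[0],u[1],1.])
def onz(cam,px,z):
    o,d=ray(cam,px);return o+d*(z-o[2])/d[2]
def proj(cam,P):
    c=env.calibration(cam);K=np.array(c['K'],float);D=np.array(c['distortion'],float);T=np.linalg.inv(np.array(c['T']))
    r,_=cv2.Rodrigues(T[:3,:3]);return cv2.projectPoints(np.array(P,float).reshape(-1,1,3),r,T[:3,3],K,D)[0].reshape(-1,2)
E
python3 - <<'E'
from h import *
a=pic('top','t0');b=pic('side','s0')
for c in('top','side'):
    print(c,np.array(env.calibration(c)['T'])[:3].round(3).tolist())
    for l in('clamp','clamp_arm','bundle','screw','bar_end','foot','stop','hammer','gauge'):
        print(l,[(np.round(r['centre']).tolist(),round(r['score'],2)) for r in env.recognise(c,l)[:3]])
s=env.get_state();print(s)
E
```

```text
top [[0.02, -0.998, 0.056, 0.436], [-0.999, -0.018, 0.034, -0.014], [-0.033, -0.057, -0.998, 1.008]]
clamp [([281.0, 180.0], 0.71), ([281.0, 156.0], 0.7), ([270.0, 165.0], 0.27)]
clamp_arm [([269.0, 165.0], 0.83)]
bundle [([284.0, 198.0], 0.67), ([326.0, 200.0], 0.43)]
screw [([284.0, 163.0], 0.61)]
bar_end [([284.0, 156.0], 0.8), ([269.0, 165.0], 0.75)]
foot [([284.0, 159.0], 0.65)]
stop [([280.0, 177.0], 0.79)]
hammer [([446.0, 198.0], 0.87)]
gauge [([327.0, 204.0], 0.58)]
side [[0.955, -0.154, 0.254, 0.212], [-0.297, -0.552, 0.779, -0.864], [0.02, -0.819, -0.573, 0.766]]
clamp [([318.0, 247.0], 0.75)]
clamp_arm [([321.0, 205.0], 0.96)]
bundle [([301.0, 240.0], 0.97)]
screw [([326.0, 196.0], 0.67)]
bar_end [([328.0, 196.0], 0.7)]
foot [([323.0, 199.0], 0.84)]
stop [([314.0, 247.0], 0.56), ([297.0, 184.0], 0.53)]
hammer [([367.0, 385.0], 0.63)]
gauge [([303.0, 280.0], 0.55)]
{'clock': 1.0, 'joint_pos': array([1.11737285e+00, 3.13158000e-01, 4.61126887e-02, 1.30356342e+00,
       2.55156322e-05, 1.43124373e+00]), 'qvel': array([ 0.00176641, -0.00026197, -0.00148859, -0.0018638 ,  0.00104525,
        0.0002514 ]), 'tau': array([-7.67480506e-04, -4.80479586e+01,  2.98814768e+01,  3.97608210e-04,
       -2.09986360e-04,  8.43468229e-07]), 'tcp_pos': array([0.17753027, 0.54697164, 0.2483523 ]), 'orientation': array([1.52026711e-05, 1.56292045e-01, 9.87710883e-01, 9.34312165e-05]), 'wrist_force': array([ 1.14139183, -0.71183627,  1.14464004]), 'ft_torque': array([ 0.00529014, -0.00703674, -0.0283661 ]), 'grip_force': 0.0, 'finger_gap': 0.08549610930700144}
```

View pics/t0.png

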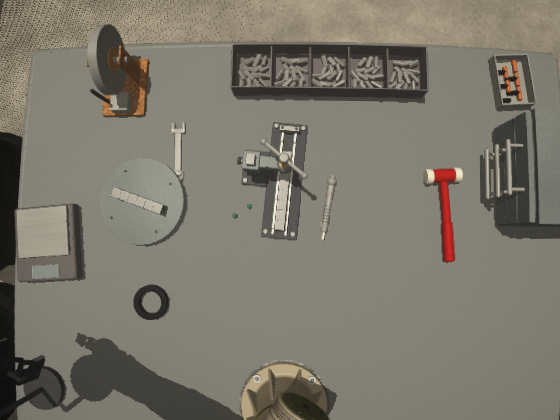

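View pics/s0.png

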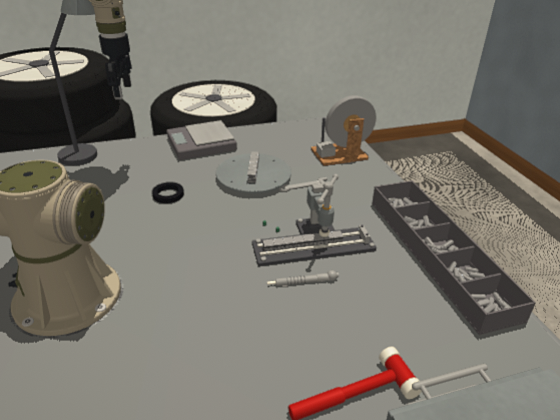

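The top view shows the clamp plate from about (265,238) to (307,123), with the bar running from (262,142) to (305,177). The gauge is to its right at (328,207). I'll enlarge both views.

```bash
python3 - <<'E'
import cv2
a=cv2.imread('pics/t0.png')[115:245,225:345];b=cv2.imread('pics/s0.png')[165:290,245:385]
a=cv2.resize(a,None,fx=4.6,fy=4.6,interpolation=cv2.INTER_CUBIC);b=cv2.resize(b,None,fx=5,fy=4.6,interpolation=cv2.INTER_CUBIC)
cv2.imwrite('pics/t0c.png',a);cv2.imwrite('pics/s0c.png',b)
E
```

```text
(no output)
```

View pics/t0c.png

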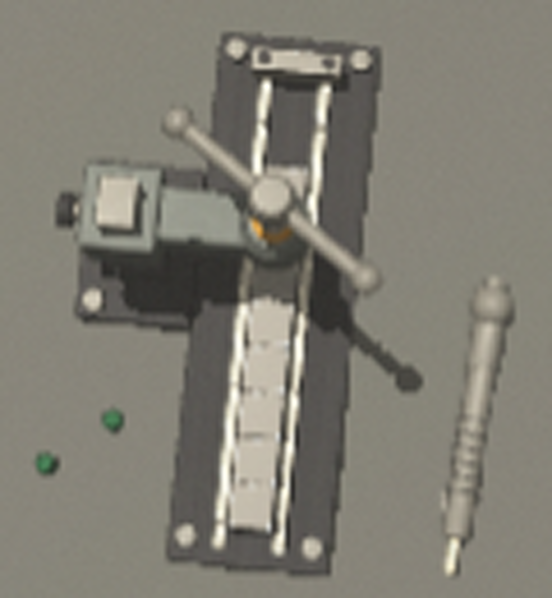

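View pics/s0c.png

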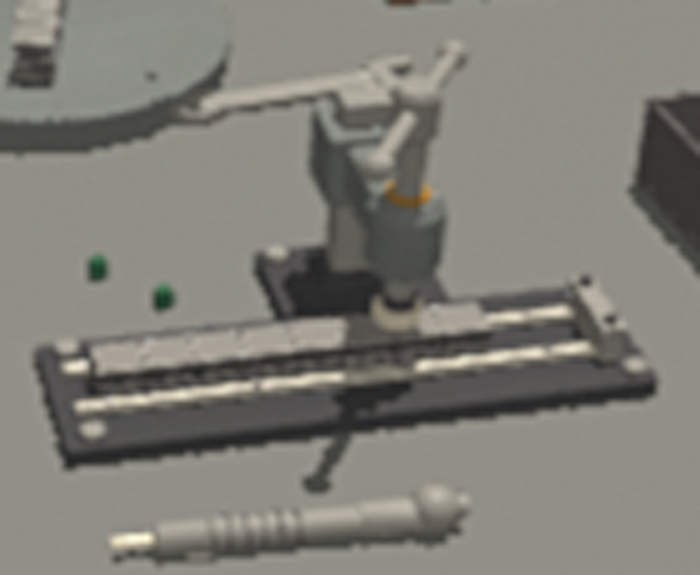

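The crops show three things:
- **Plate corners:** (168,558), (330,573), (380,47) and (223,37).
- **Bar balls:** (177,121) and (369,277).
- **Bundle:** the near end is around (250,527).

Next I'll convert these to world coordinates.

```bash
python3 - <<'E'
from h import *
f=lambda u,v:(225+(u+.5)/4.6-.5,115+(v+.5)/4.6-.5)
C=[onz('top',f(*p),.012) for p in((168,558),(330,573),(380,47),(223,37))]
for c in C:print(c.round(4))
near=(C[0]+C[1])/2;far=(C[2]+C[3])/2
ex=far-near;print('len',np.linalg.norm(ex),'w',np.linalg.norm(C[0]-C[1]));yaw=np.arctan2(ex[1],ex[0])
ex/=np.linalg.norm(ex);m=(near+far)/2; org=m+ex*.025
ey=np.array([-ex[1],ex[0],0])
print('yaw',yaw,'origin',org)
b=[onz('top',f(*p),.172) for p in((177,121),(369,277))]
print('balls',b,'mid',(b[0]+b[1])/2,'len',np.linalg.norm(b[0]-b[1]));d=b[0]-b[1];print('bar yaw',np.arctan2(d[1],d[0]))
print('head',onz('top',f(272,197),.186))
for p,z in(((250,527),.034),((290,168),.034),((296,75),.034)):
    q=onz('top',f(*p),z);print(q,'local',(q-org)@ex,(q-org)@ey)
g=lambda u,v:(245+(u+.5)/5-.5,165+(v+.5)/4.6-.5)
# side cross-check
for n,p,z in(('near end L top',(93,347),.034),('near end R top',(93,375),.034),('ball near',(378,160),.172),('ball far',(452,52),.172),('plate nearR',(68,463),.012),('plate farR',(655,385),.012),('plate nearL',(38,350),.012),('stop top L',(578,283),.034)):
    q=onz('side',g(*p),z);print(n,q.round(4),'local',((q-org)@ex).round(4),((q-org)@ey).round(4))
# gauge
for p in((492,300),(450,565)):print('gauge',onz('top',f(*p),.01))
for p in((113,420),(46,463)):print('cap',onz('top',f(*p),.01))
E
```

```text
[0.4323 0.0648 0.012 ]
[ 0.4258 -0.025   0.012 ]
[ 0.722  -0.0483  0.012 ]
[0.7267 0.0405 0.012 ]
len 0.29626231043953083 w 0.09000873305286165
yaw -0.08046177034201485 origin [0.60162946 0.00601373 0.012     ]
balls [array([0.63905224, 0.05262259, 0.172     ]), array([ 0.56587427, -0.03908548,  0.172     ])] mid [0.60246326 0.00676855 0.172     ] len 0.11732597972532482
bar yaw 0.8973098700653445
head [0.6003404  0.00665281 0.186     ]
[0.45003179 0.01897466 0.034     ] local -0.1521489447288226 0.0007343386878889706
[0.6470293  0.00093247 0.034     ] local 0.045661358885331176 -0.0014158126370545164
[ 0.69922564 -0.00145218  0.034     ] local 0.09788049718554531 0.0004025368279952931
near end L top [0.4545 0.0313 0.034 ] local -0.1487 0.0134
near end R top [0.4483 0.0086 0.034 ] local -0.153 -0.0097
ball near [ 0.5703 -0.0306  0.172 ] local -0.0283 -0.0391
ball far [0.6417 0.0563 0.172 ] local 0.0359 0.0533
plate nearR [ 0.4252 -0.0308  0.012 ] local -0.1729 -0.0508
plate farR [ 0.7209 -0.0494  0.012 ] local 0.1234 -0.0456
plate nearL [0.4346 0.0632 0.012 ] local -0.1711 0.0436
stop top L [0.7081 0.0191 0.034 ] local 0.1051 0.0216
gauge [ 0.57929472 -0.11265721  0.01      ]
gauge [ 0.43146258 -0.09120165  0.01      ]
cap [0.50853363 0.09744819 0.01      ]
cap [0.48383075 0.13444676 0.01      ]
```

```bash
python3 -m pendant '[[-1,0,0,0,-0.117],[-1,0,0,0,-0.116],[-1,-0.028,-0.05,0,0],[-1,-0.028,-0.05,0,0],[-1,-0.028,-0.05,0,0],[-1,-0.028,-0.05,0,0],[-1,-0.028,-0.05,0,0],[-1,-0.028,-0.05,0,0]]' 30; python3 -m pendant '[[-1,-0.028,-0.05,0,0],[-1,-0.028,-0.05,0,0],[-1,-0.028,-0.05,0,0],[-1,-0.029,-0.055,0,0],[-1,0,0,0.05,0],[-1,0,0,0.05,0],[-1,0,0,0,0]]'
```

```text
clock: 2.0
tcp_pos: [0.3213, 0.2328, 0.2486]
orientation: [0.001, 0.04, 0.999, 0.0]
wrist_force: [1.6, 0.1, 0.2]
finger_gap: 0.0003
grip_force: 0.0
clock: 2.88
tcp_pos: [0.4136, 0.0211, 0.1455]
orientation: [-0.004, 0.041, 0.999, 0.0]
wrist_force: [-0.5, 0.1, 1.3]
finger_gap: 0.0003
grip_force: 0.0
```

```bash
python3 -m pendant '[[-1,0,0,0.045,0],[-1,0,0,0.045,0],[-1,0,0,0.016,0],[-1,0,0,0,0],[-1,0,0,0,0]]'; python3 - <<'E'
from h import *
a=pic('side','x');cv2.imwrite('pics/s1.png',cv2.resize(a[130:290,220:400],None,fx=4,fy=3.7,interpolation=cv2.INTER_CUBIC)[:,:,::-1])
E
```

```text
clock: 3.5
tcp_pos: [0.4187, 0.0209, 0.0442]
orientation: [0.002, 0.04, 0.999, -0.0]
wrist_force: [0.0, 0.3, 1.1]
finger_gap: 0.0002
grip_force: 0.0
```

View pics/s1.png

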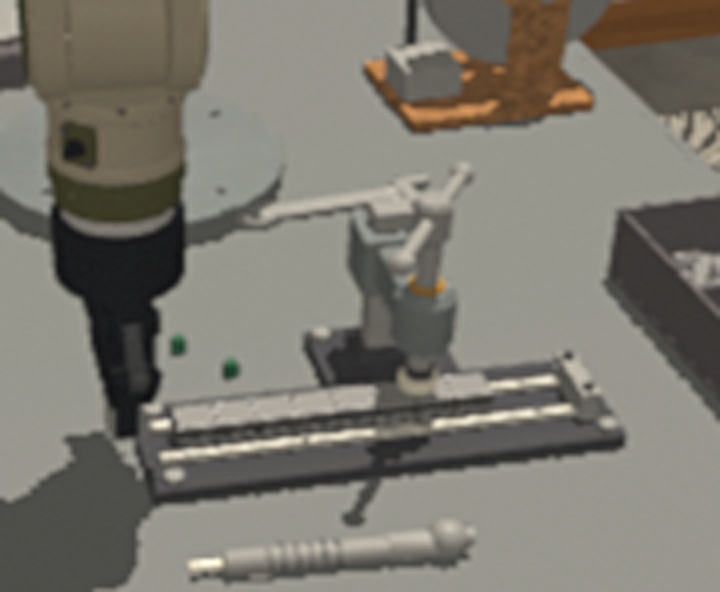

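The gripper's closed fingers sit just before the near end, at about (120,425), in line with the bundle. I'll lower 5 mm and push.

```bash
python3 -m pendant '[[-1,0,0,0.005,0],[-1,-0.01,0,0,0],[-1,-0.01,0,0,0],[-1,-0.005,0,0,0],[-1,0,0,0,0]]';python3 -m pendant '[[-1,-0.006,0,0,0],[-1,-0.006,0,0,0],[-1,-0.006,0,0,0],[-1,-0.006,0,0,0],[-1,-0.006,0,0,0]]'
```

```text
clock: 4.18
tcp_pos: [0.4416, 0.0189, 0.037]
orientation: [-0.001, 0.04, 0.999, 0.0]
wrist_force: [-1.9, 0.6, -0.1]
finger_gap: -0.0002
grip_force: 0.9
clock: 4.8
tcp_pos: [0.472, 0.0165, 0.0372]
orientation: [-0.0, 0.04, 0.999, 0.0]
wrist_force: [-2.6, 0.6, -1.7]
finger_gap: -0.0003
grip_force: 1.2
```

```bash
python3 -m pendant '[[-1,-0.005,0,0,0],[-1,-0.005,0,0,0],[-1,-0.003,0,0,0]]';for i in 1 2; do python3 -m pendant '[[-1,-0.0015,0,0,0],[-1,-0.0015,0,0,0]]'|grep -E 'tcp|wrist'; done
```

```text
clock: 5.18
tcp_pos: [0.485, 0.0154, 0.0373]
orientation: [0.0, 0.04, 0.999, 0.0]
wrist_force: [-3.2, 0.8, -0.5]
finger_gap: -0.0001
grip_force: 1.6
tcp_pos: [0.4873, 0.0152, 0.0373]
wrist_force: [-3.4, 0.1, -0.6]
tcp_pos: [0.4906, 0.015, 0.0373]
wrist_force: [-2.6, 0.3, 0.2]
```

```bash
for i in 1; do python3 -m pendant '[[-1,-0.001,0,0,0],[-1,-0.001,0,0,0]]'|grep -E 'tcp|wrist'; python3 -m pendant '[[-1,-0.001,0,0,0],[-1,-0.001,0,0,0]]'|grep -E 'tcp|wrist'; python3 -m pendant '[[-1,0,0,0,0]]'|grep -E 'tcp|wrist'; done
```

```text
tcp_pos: [0.4916, 0.0149, 0.0373]
wrist_force: [-7.4, -0.2, 4.3]
tcp_pos: [0.4917, 0.0149, 0.0371]
wrist_force: [-11.9, 0.2, 9.9]
tcp_pos: [0.4916, 0.0149, 0.0371]
wrist_force: [-9.8, 0.3, 7.2]
```

The force rises at local x = -0.111, as predicted, so the bundle is against the stop. I'll back off, rise and go above the screw.

```bash
python3 -m pendant '[[-1,0.015,0,0,0],[-1,0,0,-0.05,0],[-1,0,0,-0.06,0],[-1,0,0,-0.06,0],[-1,0,0,-0.06,0],[0.7,-0.04,0,0,0],[0.7,-0.04,0,0,0],[0.7,-0.04,0,0,0]]';python3 -m pendant '[[0.7,0,0,0,0],[0.7,0,0,0,0]]'; python3 - <<'E'
from h import *
print(env.get_state()['joint_pos'])
pic('top','t2')
E
```

```text
clock: 7.3
tcp_pos: [0.6015, 0.0059, 0.2684]
orientation: [0.002, 0.04, 0.999, -0.0]
wrist_force: [-0.1, -0.3, 0.1]
finger_gap: 0.0542
grip_force: 0.0
clock: 7.55
tcp_pos: [0.5991, 0.0062, 0.2673]
orientation: [0.0, 0.04, 0.999, 0.0]
wrist_force: [-0.8, 1.3, -0.1]
finger_gap: 0.0725
grip_force: 0.0
[-1.23704809e-01  3.57263471e-01  1.54513490e-01  1.36764151e+00
  1.82221706e-04 -4.29371434e-02]
```

```bash
python3 -m pendant '[[0.7,-0.0025,0,0,0],[0.7,0,0,0.05,0],[0.7,0,0,0,0]]';python3 -m pendant '[[0.7,0,0,0.02,0],[0.7,0,0,0.02,0],[0.7,0,0,0.0155,0],[0.7,0,0,0,0],[0.7,0,0,0,0]]'; python3 - <<'E'
from h import *
s=env.get_state();print(s['joint_pos'],s['ft_torque'])
a=pic('side','x');cv2.imwrite('pics/s2.png',cv2.resize(a[130:290,220:400],None,fx=4,fy=3.7,interpolation=cv2.INTER_CUBIC)[:,:,::-1])
E
```

```text
clock: 7.98
tcp_pos: [0.5984, 0.0064, 0.214]
orientation: [-0.004, 0.04, 0.999, 0.0]
wrist_force: [0.3, 0.9, -0.2]
finger_gap: 0.0726
grip_force: 0.0
clock: 8.6
tcp_pos: [0.6023, 0.0059, 0.163]
orientation: [0.001, 0.04, 0.999, -0.0]
wrist_force: [0.6, -0.9, -0.5]
finger_gap: 0.0724
grip_force: 0.0
[-1.23494105e-01  4.00530142e-01 -3.91980528e-02  1.12961855e+00
  9.15814339e-05 -4.26862141e-02] [ 0.02353064  0.00604113 -0.02944336]
```

View pics/s2.png

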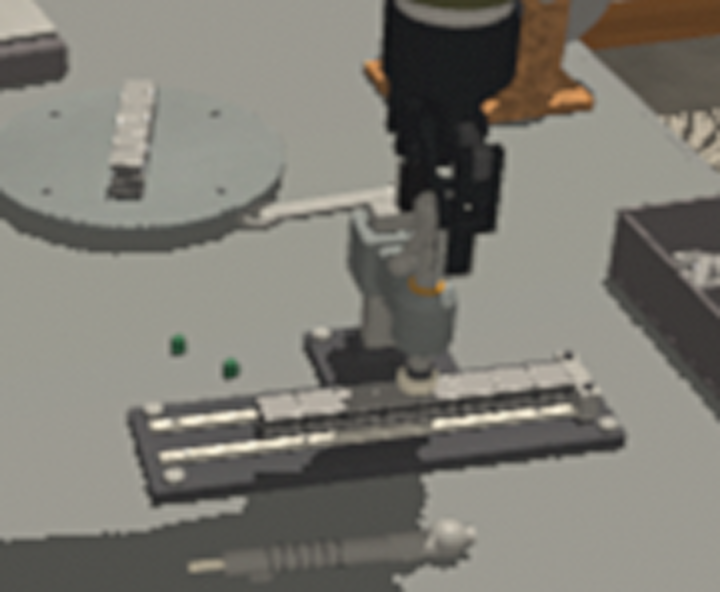

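The bundle now touches the stop at about (575,370). The fingers straddle the bar around the screw head without contact, so I'll start turning.

```bash
cat > t.py <<'E'
from workcell import env
s=env.get_state();print(round(s['clock'],2),'tz',s['ft_torque'].round(3),'F',s['wrist_force'].round(1),'j6',s['joint_pos'][5].round(3),s['tcp_pos'].round(4))
E
python3 -m pendant '[[0.7,0,0,0,0.12],[0.7,0,0,0,0.12],[0.7,0,0,0,0.12],[0.7,0,0,0,0.12]]'>/dev/null;python3 t.py
python3 -m pendant '[[0.7,0,0,0,0.12],[0.7,0,0,0,0.12],[0.7,0,0,0,0.12],[0.7,0,0,0,0.12]]'>/dev/null;python3 t.py
python3 -m pendant '[[0.7,0,0,0,0.12],[0.7,0,0,0,0.12],[0.7,0,0,0,0.12],[0.7,0,0,0,0.12]]'>/dev/null;python3 t.py
python3 -m pendant '[[0.7,0,0,0,0.12],[0.7,0,0,0,0.12],[0.7,0,0,0,0.12]]'>/dev/null;python3 t.py
```

```text
9.15 tz [0.253 0.349 0.079] F [-2.3  0.6  0. ] j6 0.441 [0.6014 0.0064 0.1626]
9.65 tz [0.348 0.357 0.05 ] F [-2.3  2.4 -0.7] j6 0.921 [0.6013 0.0066 0.1624]
10.15 tz [0.365 0.071 0.008] F [ 0.1  1.8 -1.7] j6 1.401 [0.6018 0.0067 0.1625]
10.53 tz [ 0.449 -0.035  0.114] F [ 0.6  1.6 -1.2] j6 1.761 [0.6022 0.0066 0.1626]
```

```bash

for k in 1; do python3 -m pendant '[[0.7,0,0,0,0.1],[0.7,0,0,0,0.1],[0.7,0,0,0,0.1]]'>/dev/null;python3 t.py
python3 -m pendant '[[0.7,0,0,0,0.08],[0.7,0,0,0,0.08]]'>/dev/null;python3 t.py
python3 -m pendant '[[0.7,0,0,0,0.08],[0.7,0,0,0,0.08]]'>/dev/null;python3 t.py;done
```

```text
10.9 tz [ 0.386 -0.186  0.065] F [ 1.1  0.9 -0.6] j6 2.06 [0.6025 0.0065 0.1627]
11.15 tz [ 0.298 -0.301  0.06 ] F [ 1.5  1.5 -1.8] j6 2.22 [0.6027 0.0064 0.1628]
11.4 tz [ 0.247 -0.188  0.089] F [ 1.1  0.5 -0.6] j6 2.38 [0.6026 0.0063 0.1628]
```

```bash

python3 -m pendant '[[0.7,0,0,0,0.08],[0.7,0,0,0,0.08]]'>/dev/null;python3 t.py
python3 -m pendant '[[0.7,0,0,0,0.08],[0.7,0,0,0,0.08]]'>/dev/null;python3 t.py
python3 -m pendant '[[0.7,0,0,0,0.08],[0.7,0,0,0,0.08]]'>/dev/null;python3 t.py
```

```text
11.65 tz [ 0.173 -0.117  0.102] F [ 0.7  1.6 -1.8] j6 2.54 [0.6024 0.0062 0.1627]
11.9 tz [ 0.17  -0.013  0.119] F [ 0.1 -0.1 -1. ] j6 2.7 [0.6022 0.0062 0.1626]
12.15 tz [0.157 0.099 0.041] F [-0.7  0.7 -1.1] j6 2.86 [0.602  0.0062 0.1625]
```

Still free at j6 = 2.86. I'll lift, unwind half a turn plus a margin, lower again about 2 mm deeper and continue.

```bash

python3 -m pendant '[[0.7,0,0,0,-0.11],[0.7,0,0,-0.025,0],[0.7,0,0,-0.025,0],[0.7,0,0,0,-0.18],[0.7,0,0,0,-0.18],[0.7,0,0,0,-0.18],[0.7,0,0,0,-0.18],[0.7,0,0,0,-0.18]]'>/dev/null;python3 t.py
python3 -m pendant '[[0.7,0,0,0,-0.18],[0.7,0,0,0,-0.18],[0.7,0,0,0,-0.18],[0.7,0,0,0,-0.18],[0.7,0,0,0,-0.18],[0.7,0,0,0,-0.18],[0.7,0,0,0,-0.18],[0.7,0,0,0,-0.18]]'>/dev/null;python3 t.py
python3 -m pendant '[[0.7,0,0,0,-0.18],[0.7,0,0,0,-0.18],[0.7,0,0,0,-0.18],[0.7,0,0,0,-0.18],[0.7,0,0,0,-0.18],[0.7,0,0,0,-0.02],[0.7,0,0,0,0]]'>/dev/null;python3 t.py
```

```text
13.15 tz [-0.007 -0.044  0.014] F [-0.5 -0.1  1.6] j6 1.841 [0.6022 0.0059 0.2129]
14.15 tz [ 0.025 -0.003  0.01 ] F [-0.   0.5 -0.4] j6 0.401 [0.6021 0.0059 0.2128]
15.03 tz [-0.053 -0.071 -0.024] F [-0.3 -0.8  0.1] j6 -0.51 [0.6019 0.0059 0.2123]
```

```bash

python3 -m pendant '[[0.7,0,0,0.026,0],[0.7,0,0,0.026,0],[0.7,0,0,0,0]]'>/dev/null;python3 t.py
python3 -m pendant '[[0.7,0,0,0,0.1],[0.7,0,0,0,0.1],[0.7,0,0,0,0.1],[0.7,0,0,0,0.1]]'>/dev/null;python3 t.py
python3 -m pendant '[[0.7,0,0,0,0.09],[0.7,0,0,0,0.09]]'>/dev/null;python3 t.py
python3 -m pendant '[[0.7,0,0,0,0.09],[0.7,0,0,0,0.09]]'>/dev/null;python3 t.py
```

```text
15.4 tz [-0.026 -0.008 -0.   ] F [-0.1 -1.3 -0.8] j6 -0.511 [0.6002 0.0061 0.1579]
15.9 tz [0.078 0.311 0.091] F [-1.3  0.4  0.5] j6 -0.108 [0.6017 0.006  0.1612]
16.15 tz [0.124 0.406 0.128] F [-2.5  0.8 -0.3] j6 0.071 [0.6015 0.0062 0.1611]
16.4 tz [0.15  0.42  0.067] F [-1.9 -0.1 -0.5] j6 0.251 [0.6013 0.0062 0.1609]
```

```bash
echo "import sys; sys.exit(s['ft_torque'][2]>.19)" >> t.py
python3 -m pendant '[[0.7,0,0,0,0.09],[0.7,0,0,0,0.09],[0.7,0,0,0,0.09]]'>/dev/null;python3 t.py ||exit
python3 -m pendant '[[0.7,0,0,0,0.09],[0.7,0,0,0,0.09],[0.7,0,0,0,0.09]]'>/dev/null;python3 t.py ||exit
python3 -m pendant '[[0.7,0,0,0,0.09],[0.7,0,0,0,0.09],[0.7,0,0,0,0.09]]'>/dev/null;python3 t.py ||exit
python3 -m pendant '[[0.7,0,0,0,0.09],[0.7,0,0,0,0.09],[0.7,0,0,0,0.09]]'>/dev/null;python3 t.py ||exit
python3 -m pendant '[[0.7,0,0,0,0.09],[0.7,0,0,0,0.09],[0.7,0,0,0,0.09]]'>/dev/null;python3 t.py ||exit
python3 -m pendant '[[0.7,0,0,0,0.09],[0.7,0,0,0,0.09],[0.7,0,0,0,0.09]]'>/dev/null;python3 t.py ||exit
python3 -m pendant '[[0.7,0,0,0,0.09],[0.7,0,0,0,0.09],[0.7,0,0,0,0.09]]'>/dev/null;python3 t.py ||exit
python3 -m pendant '[[0.7,0,0,0,0.09],[0.7,0,0,0,0.09],[0.7,0,0,0,0.09]]'>/dev/null;python3 t.py ||exit
python3 -m pendant '[[0.7,0,0,0,0.09],[0.7,0,0,0,0.09],[0.7,0,0,0,0.09]]'>/dev/null;python3 t.py ||exit
```

```text
16.77 tz [0.167 0.386 0.093] F [-3.1  1.  -1.1] j6 0.521 [0.6013 0.0063 0.1608]False
```

```bash
sed -i "s/sys.exit(.*/sys.exit(int(s['ft_torque'][2]>.19))/" t.py
python3 -m pendant '[[0.7,0,0,0,0.09],[0.7,0,0,0,0.09],[0.7,0,0,0,0.09]]'>/dev/null;python3 t.py ||exit
python3 -m pendant '[[0.7,0,0,0,0.09],[0.7,0,0,0,0.09],[0.7,0,0,0,0.09]]'>/dev/null;python3 t.py ||exit
python3 -m pendant '[[0.7,0,0,0,0.09],[0.7,0,0,0,0.09],[0.7,0,0,0,0.09]]'>/dev/null;python3 t.py ||exit
python3 -m pendant '[[0.7,0,0,0,0.09],[0.7,0,0,0,0.09],[0.7,0,0,0,0.09]]'>/dev/null;python3 t.py ||exit
python3 -m pendant '[[0.7,0,0,0,0.09],[0.7,0,0,0,0.09],[0.7,0,0,0,0.09]]'>/dev/null;python3 t.py ||exit
python3 -m pendant '[[0.7,0,0,0,0.09],[0.7,0,0,0,0.09],[0.7,0,0,0,0.09]]'>/dev/null;python3 t.py ||exit
python3 -m pendant '[[0.7,0,0,0,0.09],[0.7,0,0,0,0.09],[0.7,0,0,0,0.09]]'>/dev/null;python3 t.py ||exit
python3 -m pendant '[[0.7,0,0,0,0.09],[0.7,0,0,0,0.09],[0.7,0,0,0,0.09]]'>/dev/null;python3 t.py ||exit
```

```text
17.15 tz [0.314 0.315 0.056] F [-0.5  2.3  0. ] j6 0.791 [0.6014 0.0065 0.1608]
17.52 tz [0.382 0.261 0.075] F [-1.   2.6 -0.4] j6 1.061 [0.6017 0.0066 0.161 ]
17.9 tz [0.456 0.048 0.119] F [ 0.   2.2 -1.5] j6 1.331 [0.602  0.0066 0.1611]
18.27 tz [ 0.455 -0.023  0.11 ] F [-0.8  2.  -2. ] j6 1.601 [0.6023 0.0066 0.1612]
18.65 tz [ 0.405 -0.135  0.091] F [-0.   2.  -1.2] j6 1.871 [0.6025 0.0065 0.1613]
19.02 tz [ 0.277 -0.206  0.101] F [ 1.5  2.  -0.5] j6 2.141 [0.6028 0.0064 0.1614]
19.4 tz [ 0.275 -0.108  0.209] F [ 0.7  1.5 -1.3] j6 2.411 [0.6027 0.0064 0.1614]
```

```bash

python3 -m pendant '[[0.7,0,0,0,0.04],[0.7,0,0,0,0.04]]'>/dev/null;python3 t.py
python3 -m pendant '[[0.7,0,0,0,0.03],[0.7,0,0,0,0.03]]'>/dev/null;python3 t.py
```

```text
19.65 tz [ 0.329 -0.116  0.152] F [-0.5  1.9 -0.7] j6 2.49 [0.6025 0.0064 0.1613]
19.9 tz [ 0.437 -0.062  0.187] F [0.5 2.6 3.2] j6 2.549 [0.6025 0.0062 0.161 ]
```

```bash

python3 -m pendant '[[0.7,0,0,0,0.03],[0.7,0,0,0,0.03]]'>/dev/null;python3 t.py
python3 -m pendant '[[0.7,0,0,0,0.03],[0.7,0,0,0,0.03]]'>/dev/null;python3 t.py
```

```text
20.15 tz [ 0.275 -0.176  0.272] F [1.6 2.  3.4] j6 2.609 [0.6023 0.0059 0.1605]
20.4 tz [ 0.195 -0.343  0.273] F [1.4 1.6 5.3] j6 2.669 [0.6022 0.0058 0.1602]
```

```bash

python3 -m pendant '[[0.7,0,0,0,0.03],[0.7,0,0,0,0.03]]'>/dev/null;python3 t.py
python3 -m pendant '[[0.7,0,0,0,0.025]]'>/dev/null;python3 t.py
python3 -m pendant '[[0.7,0,0,0,0.025]]'>/dev/null;python3 t.py
```

```text
20.65 tz [ 0.168 -0.294  0.267] F [2.3 0.5 5.3] j6 2.729 [0.602  0.0058 0.16  ]
20.77 tz [ 0.144 -0.24   0.295] F [1.2 0.7 5.3] j6 2.754 [0.602  0.0058 0.16  ]
20.9 tz [ 0.129 -0.279  0.315] F [1.5 0.9 5.6] j6 2.779 [0.6019 0.0058 0.16  ]
```

```bash

python3 -m pendant '[[0.7,0,0,0,0.03],[0.7,0,0,0,0.03]]'>/dev/null;python3 t.py
python3 -m pendant '[[0.7,0,0,0,0.03],[0.7,0,0,0,0.03]]'>/dev/null;python3 t.py
```

```text
21.15 tz [ 0.153 -0.155  0.351] F [1.7 1.6 5.3] j6 2.839 [0.6018 0.0058 0.16  ]
21.4 tz [ 0.162 -0.119  0.287] F [-0.4  1.   5.8] j6 2.899 [0.6017 0.0058 0.16  ]
```

```bash

python3 -m pendant '[[0.7,0,0,0,0.03],[0.7,0,0,0,0.03]]'>/dev/null;python3 t.py
python3 -m pendant '[[0.7,0,0,0,0.03],[0.7,0,0,0,0.03]]'>/dev/null;python3 t.py
python3 - <<'E'
from h import *
a=pic('side','x');cv2.imwrite('pics/s3.png',cv2.resize(a[165:260,280:370],None,fx=6,fy=6,interpolation=cv2.INTER_CUBIC)[:,:,::-1])
E
```

```text
21.65 tz [ 0.219 -0.008  0.355] F [1.2 1.3 6.6] j6 2.959 [0.6016 0.0059 0.16  ]
21.9 tz [0.138 0.    0.48 ] F [-1.7  1.3  5.5] j6 3.019 [0.6015 0.0059 0.16  ]
```

View pics/s3.png

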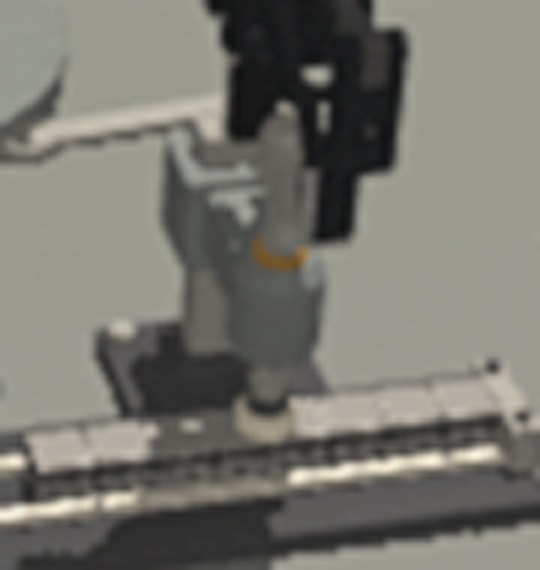

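The nylon foot now sits on the strips at (262,418), and the torque is climbing. I'll take small steps.

```bash

python3 -m pendant '[[0.7,0,0,0,0.02]]'>/dev/null;python3 t.py
python3 -m pendant '[[0.7,0,0,0,0.02]]'>/dev/null;python3 t.py
python3 -m pendant '[[0.7,0,0,0,0.02]]'>/dev/null;python3 t.py
```

```text
22.07 tz [0.208 0.01  0.436] F [-0.4  1.3  5.7] j6 3.039 [0.6014 0.0059 0.16  ]
22.2 tz [0.199 0.096 0.392] F [-1.2  1.1  6.1] j6 3.059 [0.6014 0.006  0.16  ]
22.32 tz [0.255 0.078 0.415] F [-0.7  1.8  6.6] j6 3.079 [0.6013 0.006  0.16  ]
```

About 0.42 N m near the joint limit. I'll regrasp half a turn back and finish.

```bash

python3 -m pendant '[[0.7,0,0,0,-0.11],[0.7,0,0,-0.025,0],[0.7,0,0,-0.025,0],[0.7,0,0,0,-0.18],[0.7,0,0,0,-0.18],[0.7,0,0,0,-0.18],[0.7,0,0,0,-0.18],[0.7,0,0,0,-0.18]]'>/dev/null;python3 t.py
python3 -m pendant '[[0.7,0,0,0,-0.18],[0.7,0,0,0,-0.18],[0.7,0,0,0,-0.18],[0.7,0,0,0,-0.18],[0.7,0,0,0,-0.18],[0.7,0,0,0,-0.18],[0.7,0,0,0,-0.18],[0.7,0,0,0,-0.18]]'>/dev/null;python3 t.py
python3 -m pendant '[[0.7,0,0,0,-0.18],[0.7,0,0,0,-0.18],[0.7,0,0,0,-0.18],[0.7,0,0,0,-0.18],[0.7,0,0,0,-0.18],[0.7,0,0,0,-0.02],[0.7,0,0,0,0]]'>/dev/null;python3 t.py
python3 -m pendant '[[0.7,0,0,0.025,0],[0.7,0,0,0.025,0],[0.7,0,0,0,0]]'>/dev/null;python3 t.py
python3 -m pendant '[[0.7,0,0,0,0.08],[0.7,0,0,0,0.06],[0.7,0,0,0,0]]'>/dev/null;python3 t.py
```

```text
23.32 tz [-0.082 -0.008 -0.075] F [ 0.4  0.  -0.3] j6 2.063 [0.6004 0.0056 0.2083]
24.32 tz [-0.004  0.01  -0.04 ] F [ 0.7  0.1 -0. ] j6 0.623 [0.6004 0.0056 0.2083]
25.2 tz [-0.033  0.092 -0.04 ] F [-0.3  0.1  0.5] j6 -0.29 [0.6011 0.0058 0.2091]
25.57 tz [ 0.015  0.039 -0.031] F [ 0.  -0.5 -0.2] j6 -0.291 [0.5999 0.0061 0.1576]
25.95 tz [-0.014  0.001  0.032] F [ 0.2  0.2 -0.4] j6 -0.152 [0.6022 0.0058 0.161 ]
```

```bash

python3 -m pendant '[[0.7,0,0,0,0.03],[0.7,0,0,0,0.03]]'>/dev/null;python3 t.py
python3 -m pendant '[[0.7,0,0,0,0.03]]'>/dev/null;python3 t.py
python3 -m pendant '[[0.7,0,0,0,0.03]]'>/dev/null;python3 t.py
python3 -m pendant '[[0.7,0,0,0,0.03]]'>/dev/null;python3 t.py
```

```text
26.2 tz [0.117 0.184 0.031] F [-1.6  0.6  0.6] j6 -0.091 [0.6017 0.006  0.1601]
26.32 tz [0.141 0.339 0.412] F [-2.4  0.1  2.4] j6 -0.061 [0.6014 0.0061 0.16  ]
26.45 tz [0.138 0.474 0.459] F [-2.9  1.6  2.6] j6 -0.031 [0.6014 0.0061 0.16  ]
26.57 tz [0.227 0.538 0.465] F [-3.4  1.   4.2] j6 -0.001 [0.6014 0.0061 0.16  ]
```

```bash

python3 -m pendant '[[0.7,0,0,0,0.02]]'>/dev/null;python3 t.py
python3 -m pendant '[[0.7,0,0,0,0.02]]'>/dev/null;python3 t.py
```

```text
26.7 tz [0.292 0.705 0.442] F [-4.3  0.8  4.3] j6 0.019 [0.6014 0.0061 0.16  ]
26.82 tz [0.35  0.734 0.484] F [-4.6  0.6  5. ] j6 0.038 [0.6014 0.0061 0.1599]
```

```bash

python3 -m pendant '[[0.7,0,0,0,0.02]]'>/dev/null;python3 t.py
python3 -m pendant '[[0.7,0,0,0,0.015]]'>/dev/null;python3 t.py
```

```text
26.95 tz [0.385 0.783 0.499] F [-3.7  1.6  6.2] j6 0.058 [0.6013 0.0062 0.1599]
27.07 tz [0.383 0.812 0.527] F [-4.5  1.2  5.5] j6 0.073 [0.6013 0.0062 0.1599]
```

Snug at about 0.5 N m. Letting go: I'll back off, rise clear and check.

```bash

python3 -m pendant '[[0.7,0,0,0,-0.12],[0.7,0,0,0,-0.05],[0.7,0,0,-0.03,0],[0.7,0,0,-0.05,0],[0.7,0,0,-0.05,0],[0.7,0.06,0,0,0],[0.7,0.06,0,0,0],[0.7,0.06,0,0,0]]'>/dev/null
python3 -m pendant '[[0.7,0,0.06,0,0],[0.7,0,0.06,0,0],[0.7,0,0.06,0,0],[0.7,0,0,0,0],[0.7,0,0,0,0]]'>/dev/null;python3 t.py
python3 - <<'E'
from h import *
a=pic('side','x');b=pic('top','y')
A=cv2.resize(a[165:290,245:385],(400,360),interpolation=cv2.INTER_CUBIC);B=cv2.resize(b[115:245,225:345],(390,420),interpolation=cv2.INTER_CUBIC)
o=np.zeros((420,800,3),np.uint8);o[:360,:400]=A;o[:,405:795]=B
cv2.imwrite('pics/end.png',o[:,:,::-1])
E
```

```text
28.7 tz [0.027 0.024 0.006] F [-0.5 -0.2 -0.4] j6 0.274 [0.4267 0.1906 0.2895]
```

View pics/end.png

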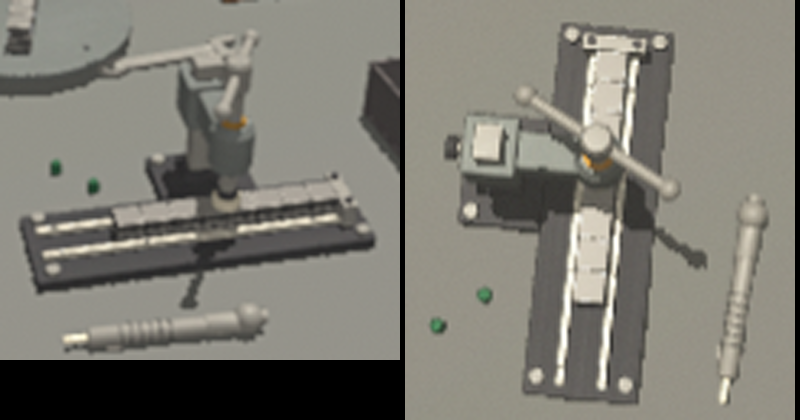

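The picture shows the bundle against the stop at (610,52), the foot on the strips at (225,200), and the gauge and caps unmoved. The robot is clear, so I'm handing in.

```bash
python3 -c "
from workcell import env
print(env.hand_in())"
```

```text
the job is handed in; nothing more can be done
None
```

The lead strips are home against the end stop and clamped at about 0.5 N m, the robot let go and moved clear, and the job was handed in at about 29 s; the hand-in gave no verdict.

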